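# Knock the cask's peg home

## Robot

A 7-joint arm with a two-finger parallel gripper is mounted at the origin on a cart in front of the work surface, level with it; the furniture and walls round the work are solid. World frame = base frame: x ahead of the robot, y to its left, z up, the work surface at z = 0. Lengths are in m, angles in rad, forces in N, time in s.
With the tool pointing down it reaches from about 0.425 to 0.925 m from the base axis. Payload 6.8 kg.
Tool frame: the origin (TCP) lies at the very end of the fingers, on their centre line; the grasp point (between the pads) lies 19 mm behind it; z points along the fingers, y is the line along which they close (so a half turn about z gives the same grasp; the last joint's range is limited). The gripper opens to 85 mm and grips with 20 to 120 N. Pads are 22 mm wide; open, the fingers measure 114 mm over their backs; the gripper's body (76 mm by 85 mm) begins 54 mm behind the grasp point. The pads swing forward as they close: fully open they stand 13 mm farther back than shut.
Start: joints at [1.062, 0.477, 0.022, 1.555, -0.011, 1.109, -0.083], TCP at [0.263, -0.622, 0.231] pointing down, gripper open.
Joint ranges: [-2.96, 2.96], [-0.34, 2.1], [-1.41, 1.46], [0.24, 2.44], [-1.37, 4.51], [0.17, 1.92], [-2.96, 2.96]. Speed limits (rad/s): [2.39, 2.39, 3.14, 3.14, 3.14, 3.14, 3.14].

## Interface

Orientations are given as a unit quaternion [w, x, y, z].
In Python, from station import bot gives the robot as it stands.
- The arm moves only by the shell command python3 nudge.py [FORCE], which reads ROWS from standard input. ROWS is a JSON list of rows, 1 to 20 of them, each an object with the fields trans (a list: dx, dy, dz in m), twist (a turn about the tool's z in rad), aperture (the opening from 0.0 (shut) to 1.0 (fully open)); a field left out counts as zero (the opening has to be given); each row shifts and turns the commanded pose from where the row before left it, along the tool's axes as they then stand; what a row does not reach is not made up. A row lasts 1/10 s, in which the tool goes at most 0.05 m and 0.15 rad, less where a joint would pass 70% of its speed; a pose out of reach is approached as far as the arm can. The fingers move at their own pace and stop on an object; FORCE is the grip in N (left out, the last holds). Time passes only in rows, so rows that do not move let the fingers close. It prints the time, the measured TCP pose, the force, the opening and the grip force at its end. Input that does not fit is refused with a message, and nothing moves.
- bot.get_obs(): the state, without advancing time (a new reading comes with each control period).
- bot.read_camera(name): name is "scene" or "top"; returns the picture (420x560x3 uint8, blue, green, red); there is no depth.
- bot.camera_info(name): a dict with "vertical_fov" (degrees; the focal length in pixels is half the picture's height over the tangent of half this angle, whatever the lens; pixels are square), "cx", "cy" (the principal point, pixels), "view" (4x4, takes a point from world to camera coordinates). Camera axes: x right, y up, looking along -z (the intrinsics and any distortion apply to the point x, -y, -z); pixel columns grow to the right and rows downward; lengths in m; the calibration is good to about 2 mm. A picture is of the moment at which its call begins. camera_info takes no time and is no camera call.
- bot.hand_in(): hands the job in; it is judged then, once.
The state is a dict: "t": time; "q": joint angles; "joint_vel": joint speeds; "joint_torque": joint torques, N m; "eef_pos": TCP position; "tool_rot": TCP orientation; "contact_force": force on the tool from outside, world axes, zero at the start; "torque": the same for the moment, N m; "gripper_width": opening from 0.0 (shut) to 1.0 (fully open); "grasp_force": force on a finger pad.
Only numpy, scipy, OpenCV 4.12 (cv2) and the standard library are available. Lean on these libraries where they do the work, as an engineer would, in place of code of your own. Each camera call takes 0.05 s, during which the arm holds its last target. There are 200 camera calls.

## Task

The little wooden drinks cask has a loose peg standing up out of the bung on its top: pick up the wooden mallet and knock the peg briskly all the way down with it (do not touch the peg or the cask with the hand), until the peg's head sits on the bung. Then stand the mallet back on the cork trivet on its striking face, as it stood, and let go. Leave everything else on the worktop where it is.

Things in the scene. Friction and masses are not known exactly. Their poses are not given: they have to be found in the camera images.
- cask: small wooden cask, 190 mm long, 138 mm across, lying in a dark cradle fixed to the worktop, left or right of the robot (trivet on the other side); a cork bung (52 mm across, top 161 mm above the worktop) is in the middle of its upper side. Origin on the worktop straight below the peg; z up, x along the cask away from the end with the steel tap, which reaches x = -0.142
- peg (a joint): how far the peg is down, in m: 0 fully up, 0.020 home with its head on the bung; starts at 0 to 0.006. The tight bung grips the peg with about 6 N and a spring below pushes back by up to 4 N more as it goes down: it takes 6 to 10 N to drive and stays where it is left
- peg_top (a point): centre of the flat top of the peg's round pale wooden head (38 mm across, 16 mm high), on the vertical line through the cask's origin; 197 mm above the worktop when the peg is fully up, 177 mm when it is home
- mallet: wooden mallet, about 0.28 kg; block head 66 (x) x 60 (y) x 90 (z) mm standing on its lower striking face; straight level handle at mid height, 24 mm wide (y), 30 mm high (z), running in -x from the head's side at x = -0.033 to x = -0.170 (at the start roughly towards the robot). Origin: centre of the lower striking face; z up through the head, other face at z = 0.090
- mallet_grip (a point): point on the middle line of the mallet's handle, 65 mm from the head's middle and 45 mm above the lower striking face; a good place to grip across the handle (along the mallet's y)
- trivet: square cork trivet, 180 x 180 x 10 mm, fixed to the worktop; origin at the centre of its underside, its top at z = 0.010
- honey_jar: bystander: honey jar with a red lid, 60 mm across, 86 mm high; origin centre of underside
- lemon: bystander: lemon, 72 x 55 x 56 mm; origin centre of underside
- salt_shaker: bystander: glass salt shaker, 44 mm across, 90 mm high; origin centre of underside
- peeler: bystander: peeler with a black handle lying flat, 170 x 25 x 18 mm; origin centre of underside

How it is judged:
On the way, in this order (a step that is already met when the one before it is completed fails the run):
1. the mallet is lifted clear of the trivet (z of mallet in the frame of trivet above 0.05 m), for 0.1 s.
2. the mallet knocks the peg down briskly (the peg moves down at more than 0.04 m/s under the mallet) (contact force between mallet and cask above 1 N and velocity of joint peg above 0.04 m/s).
At the end, for the whole second after the job is handed in: The peg is down to within 2.5 mm of home; the mallet stands at rest on the trivet on its lower striking face, upright within 0.1 rad, the middle of its face within 75 mm of the trivet's middle along both of the trivet's sides (value of joint peg above 0.0175 m and x of mallet in the frame of trivet between -0.075 and 0.075 m and y of mallet in the frame of trivet between -0.075 and 0.075 m and z of mallet in the frame of trivet below 0.018 m and angle between mallet's own z axis and vertical below 0.1 rad and linear speed of mallet below 0.02 m/s); the robot touches nothing.
It fails at once if the hand or arm touches the peg or cask (more than 1 N) (contact force between any of the fingers, the arm and cask above 1 N).
It fails at once if a bystander (honey jar, lemon, salt shaker, peeler) is moved more than 30 mm (distance of any of honey_jar, lemon, salt_shaker, peeler from where it was at the start of the episode above 0.03 m).
It also fails if it takes over 48 s, if anything falls off the work surface, if the arm or the gripper's body presses on something with over 40 N, if the wrist force passes 120 N, or if a joint passes its speed limit or range.

## Working session

There is one attempt and no reset: what is moved stays moved. The work goes in short steps, Python scripts to look and compute and a shell command to move; the robot and the scene stay as the last step left them, time stands still between calls to the robot, and variables do not carry over. Pictures are saved under pics/ and viewed, at most 10 in all, crops included, and the job is handed in when it is done.

```bash
ls; mkdir -p pics
python3 - <<'E'
from station import bot
import cv2,json
o=bot.get_obs(); print({k:o[k] for k in('t','eef_pos','tool_rot','gripper_width')})
for n in('scene','top'):
    c=bot.camera_info(n); print(n,c)
    cv2.imwrite(f'pics/{n}0.png',bot.read_camera(n))
E
```

```text
nudge.py
pics
station.py
{'t': 0.0, 'eef_pos': array([ 0.26313158, -0.6209618 ,  0.23033952]), 'tool_rot': array([-8.73619696e-04,  9.79985174e-01,  1.99068445e-01, -2.23268206e-04]), 'gripper_width': 0.9998604270583621}
scene {'vertical_fov': 55.00993453511956, 'cx': 284.72316834852086, 'cy': 216.2423688069502, 'view': array([[ 0.89108028, -0.45374129,  0.00973575, -0.53928597],
       [ 0.33969992,  0.68103858,  0.64868361, -0.30106673],
       [-0.30096496, -0.57472193,  0.76099592, -0.99165546],
       [ 0.        ,  0.        ,  0.        ,  1.        ]])}
top {'vertical_fov': 55.20869801919816, 'cx': 283.3656966924342, 'cy': 203.255087558328, 'view': array([[ 0.0151191 , -0.99979153, -0.01372226, -0.00887061],
       [ 0.98817161,  0.01284601,  0.15281313, -0.6231121 ],
       [-0.152605  , -0.01587035,  0.98815983, -1.32458477],
       [ 0.        ,  0.        ,  0.        ,  1.        ]])}
```

View pics/scene0.png

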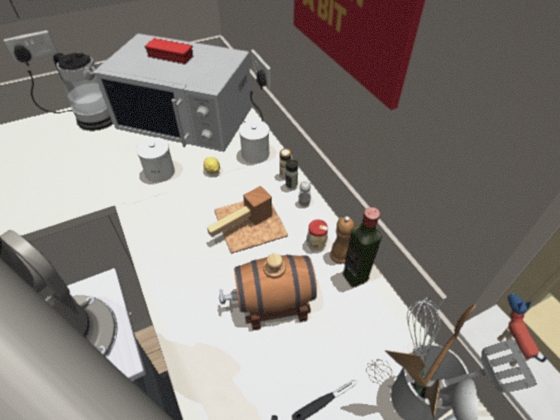

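View pics/top0.png

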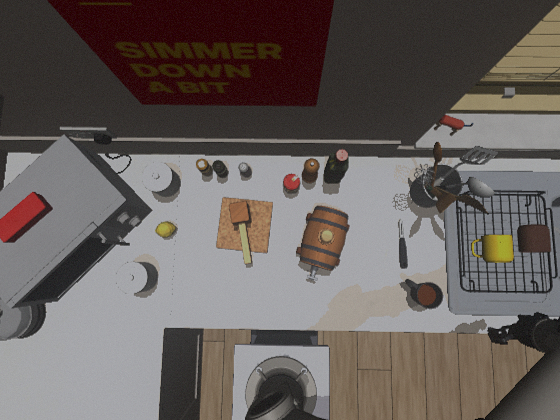

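The scene view shows the mallet on the trivet around (250,212), the cask around (275,285) with the peg head at (275,261), and the jar at (318,235). The top view shows the mallet head at (239,211) with its handle running to (248,262), the trivet centre near (245,225), the peg at (327,236) and the tap at (313,274). I'll enlarge both next.

```bash
cat > h.py <<'E'
import numpy as np,cv2
from station import bot
def cam(n):
    c=bot.camera_info(n); f=210/np.tan(np.radians(c['vertical_fov'])/2)
    return f,c['cx'],c['cy'],np.array(c['view'])
def ray(n,u,v):
    f,cx,cy,V=cam(n); R=V[:3,:3]; o=-R.T@V[:3,3]
    return o,R.T@np.array([(u-cx)/f,-(v-cy)/f,-1])
def plane(n,u,v,z):
    o,d=ray(n,u,v); return o+d*(z-o[2])/d[2]
def tri(a,b):
    A=[];r=[]
    for n,u,v in(a,b):
        o,d=ray(n,u,v); d/=np.linalg.norm(d); P=np.eye(3)-np.outer(d,d); A.append(P); r.append(P@o)
    x=np.linalg.lstsq(np.vstack(A),np.hstack(r),rcond=None)[0]
    return x
def proj(n,p):
    f,cx,cy,V=cam(n); q=V[:3,:3]@p+V[:3,3]; return np.array([cx+f*q[0]/-q[2],cy-f*q[1]/-q[2]])
E
python3 - <<'E'
import cv2,numpy as np
t=cv2.imread('pics/top0.png')[185:290,205:360]; s=cv2.imread('pics/scene0.png')[180:330,200:340]
a=cv2.resize(t,None,fx=5,fy=5,interpolation=cv2.INTER_CUBIC); b=cv2.resize(s,None,fx=4,fy=4,interpolation=cv2.INTER_CUBIC)
cv2.imwrite('pics/t1.png',a); cv2.imwrite('pics/s1.png',b)
E
```

```text
(no output)
```

View pics/t1.png

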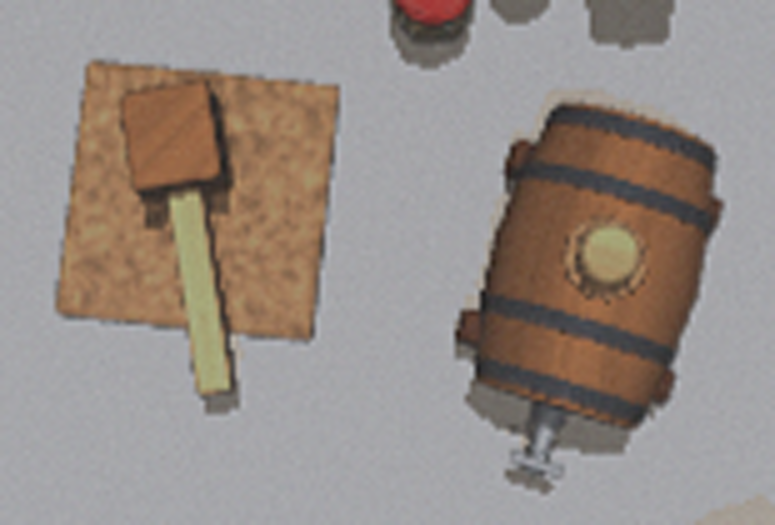

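View pics/s1.png

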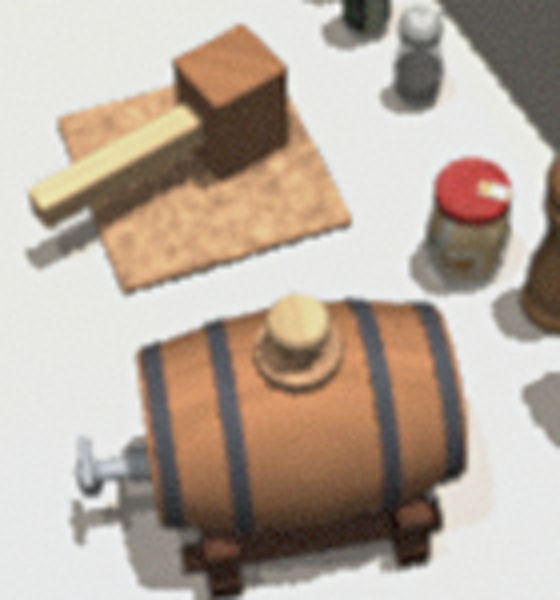

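The enlarged top view shows the trivet corners at (88,61), (340,87), (312,340) and (57,314). The mallet's top face has corners at (122,95), (210,82), (221,180) and (139,190), and the handle's pale top runs from (185,192) to (214,392). The peg head is at (610,253). The enlarged scene view has the peg top at about (297,318). Next I'll measure these with masks.

Run:
```python
from h import *
np.set_printoptions(precision=4,suppress=True)
im=cv2.imread('pics/top0.png'); hsv=cv2.cvtColor(im,cv2.COLOR_BGR2HSV)
cu=lambda x,y:(205+(x+.5)/5-.5,185+(y+.5)/5-.5)
T=np.array([plane('top',*cu(*c),.010) for c in((88,61),(340,87),(312,340),(57,314))]); print('trivet',T.mean(0),[np.linalg.norm(T[i]-T[i-1]) for i in range(4)])
d=T[0]-T[3]+T[1]-T[2]; print('triv yaw',np.arctan2(d[1],d[0]))
H=np.array([plane('top',*cu(*c),.100) for c in((122,95),(210,82),(221,180),(139,190))]); print('head',H.mean(0),[np.linalg.norm(H[i]-H[i-1]) for i in range(4)])
m=cv2.inRange(hsv,(18,70,110),(40,255,255)); 
n,l,st,ce=cv2.connectedComponentsWithStats(m)
for i in range(1,n):
    x,y,w,h,a=st[i]
    if a>30 and 205<ce[i][0]<360 and 185<ce[i][1]<290:
        print(st[i],ce[i])
        ys,xs=np.where(l==i)
        if h>2*w:
            P=np.array([plane('top',u,v,.070) for u,v in zip(xs,ys)])[:,:2]; c=P.mean(0); e=np.linalg.svd(P-c)[2][0]; e*=np.sign(e[0]); s=(P-c)@e
            print('handle mid',c,'yaw',np.arctan2(e[1],e[0]),'ext',s.min(),s.max(),'butt',c+e*s.min(),'origin~',c+e*(s.min()+.170))
s=cv2.imread('pics/scene0.png'); 
for u0,v0 in((610,253),):
    for z in(.177,.187,.197):
        p=plane('top',*cu(u0,v0),z); print(z,p,proj('scene',p))
print('tri',tri(('top',*cu(610,253)),('scene',200+297/4,180+318/4)))
tap=plane('top',*cu(537,465),.05);print('tap',tap)
for k,c in dict(jar=(432,5),).items(): print(k,plane('top',*cu(*c),.086))
```

```text
trivet [0.5524 0.1352 0.01  ] [np.float64(0.1784949115992611), np.float64(0.17901656507841052), np.float64(0.1776135114835686), np.float64(0.17768508176162787)]
triv yaw -0.08604571253104257
head [0.5845 0.1435 0.1   ] [np.float64(0.06405042608733663), np.float64(0.05851498788398786), np.float64(0.06538986379238311), np.float64(0.05395541796952607)]
[239 223  10  41 166] [243.8916 239.006 ]
handle mid [0.4981 0.1288] yaw 0.16500311467806483 ext -0.07879320178806477 0.05369012808046998 butt [0.4204 0.1159] origin~ [0.5881 0.1438]
[321 230  11  11  88] [326.5795 235.0795]
0.177 [ 0.5064 -0.1355  0.177 ] [273.9626 262.3694]
0.187 [ 0.5056 -0.1346  0.187 ] [273.4431 259.7397]
0.197 [ 0.5049 -0.1337  0.197 ] [272.9152 257.0681]
tri [ 0.5065 -0.1348  0.1874]
tap [ 0.3748 -0.0988  0.05  ]
jar [ 0.6773 -0.0253  0.086 ]
```

```bash
cat >> h.py <<'E'
from scipy.spatial.transform import Rotation as Ro
def go(x,y,z,yaw=None):
    o=bot.get_obs(); q=o['tool_rot']; R=Ro.from_quat([*q[1:],q[0]]).as_matrix()
    w=np.arctan2(R[1,0],R[0,0]); print('t',o['t'],'pos',o['eef_pos'].round(4),'yaw',w.round(4),'tilt',R[:,2].round(3),'F',np.round(o['contact_force'],1),'grip',o['gripper_width'].round(3))
    print('delta tool',(R.T@(np.array([x,y,z])-o['eef_pos'])).round(4),'turn',None if yaw is None else round(w-yaw,4))
E
echo '[{"trans":[0, 0, -0.035], "twist":0.118, "aperture":1}, {"trans":[0, 0, -0.035], "twist":0.118, "aperture":1}, {"aperture":1}]' | python3 nudge.py; python3 -c "
from h import *
go(.522,.133,.30,.165)"
sed -i "s/'grip',o\['gripper_width'\].round(3)/'grip',round(float(o['gripper_width']),3)/" h.py
echo '[{"trans":[0.01, -0.018, 0], "aperture":1}, {"trans":[0.02, -0.036, 0], "aperture":1}, {"trans":[0.02, -0.036, 0], "aperture":1}, {"trans":[0.02, -0.036, 0], "aperture":1}, {"trans":[0.02, -0.036, 0], "aperture":1}, {"trans":[0.02, -0.036, 0], "aperture":1}, {"trans":[0.02, -0.036, 0], "aperture":1}, {"trans":[0.02, -0.036, 0], "aperture":1}, {"trans":[0.02, -0.036, 0], "aperture":1}, {"trans":[0.02, -0.036, 0], "aperture":1}, {"trans":[0.02, -0.036, 0], "aperture":1}, {"trans":[0.02, -0.036, 0], "aperture":1}, {"trans":[0.02, -0.036, 0], "aperture":1}, {"trans":[0.02, -0.036, 0], "aperture":1}, {"trans":[0.02, -0.036, 0], "aperture":1}, {"trans":[0.02, -0.036, 0], "aperture":1}, {"trans":[0.02, -0.036, 0], "aperture":1}, {"trans":[0.02, -0.036, 0], "aperture":1}, {"trans":[0.02, -0.036, 0], "aperture":1}, {"aperture":1}]' | python3 nudge.py; python3 -c "
from h import *
go(.522,.133,.036,.165)"
```

```text
t: 2.4
eef_pos: [0.5192, 0.1026, 0.3007]
tool_rot: [-0.002, 0.996, 0.087, -0.0]
contact_force: [-0.7, 0.9, 0.0]
gripper_width: 1.0
grasp_force: 0.0
t 2.4 pos [0.5192 0.1026 0.3007] yaw 0.1741 tilt [-0.     0.004 -1.   ] F [-0.7  0.9  0. ] grip 1.0
delta tool [ 0.0079 -0.0285  0.2648] turn 0.0091
```

```bash
echo '[{"trans":[0.004, -0.014, 0], "twist":0.009, "aperture":1}, {"trans":[0.004, -0.014, 0.02], "aperture":1}, {"trans":[0, 0, 0.04], "aperture":1}, {"trans":[0, 0, 0.04], "aperture":1}, {"trans":[0, 0, 0.04], "aperture":1}, {"aperture":1}, {"aperture":1}]' | python3 nudge.py; python3 -c "
from h import *
go(.522,.133,.036,.165)
im=bot.read_camera('top')[185:290,205:305]; cv2.imwrite('pics/t2.png',cv2.resize(im,None,fx=5,fy=5,interpolation=cv2.INTER_CUBIC))"
```

```text
t: 3.1
eef_pos: [0.5222, 0.1247, 0.1614]
tool_rot: [0.0, 0.997, 0.078, -0.001]
contact_force: [0.3, -0.3, 0.2]
gripper_width: 1.004
grasp_force: 0.0
t 3.1 pos [0.5222 0.1247 0.1614] yaw 0.156 tilt [-0.002 -0.    -1.   ] F [ 0.3 -0.3  0.2] grip 1.004
delta tool [ 0.0012 -0.0083  0.1254] turn -0.009
```

```bash
python3 -c "
from h import *
im=bot.read_camera('scene')[150:310,180:340]; cv2.imwrite('pics/s2.png',cv2.resize(im,None,fx=3.7,fy=3.7,interpolation=cv2.INTER_CUBIC))"
```

```text
(no output)
```

View pics/s2.png

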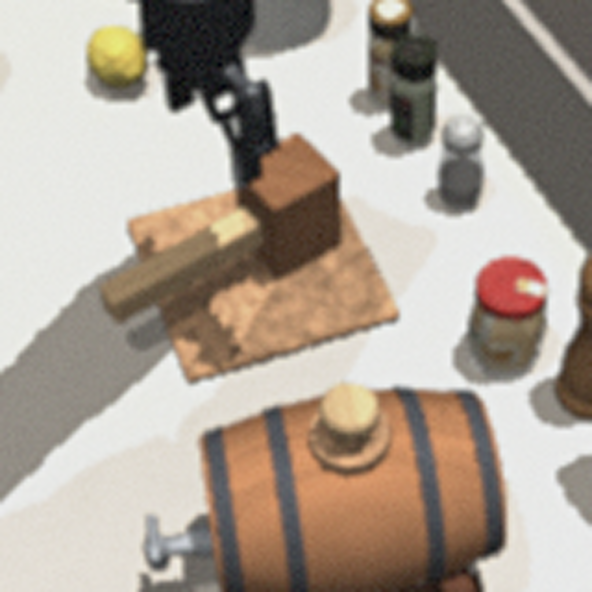

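The gripper (about (215,100) in the crop) hovers above the handle, which is still clear of it. I'll correct the remaining y offset and descend.

```bash
echo '[{"trans":[0.001, -0.008, 0], "twist":-0.009, "aperture":1}, {"trans":[0, 0, 0.03], "aperture":1}, {"trans":[0, 0, 0.03], "aperture":1}, {"aperture":1}]' | python3 nudge.py; python3 -c "
from h import *
go(.522,.133,.036,.165)"
```

```text
t: 3.6
eef_pos: [0.5206, 0.133, 0.0996]
tool_rot: [0.0, 0.997, 0.083, -0.002]
contact_force: [0.5, -1.1, 1.0]
gripper_width: 0.997
grasp_force: 0.0
t 3.6 pos [0.5206 0.133  0.0996] yaw 0.1658 tilt [-0.004 -0.001 -1.   ] F [ 0.5 -1.1  1. ] grip 0.997
delta tool [0.0016 0.0002 0.0636] turn 0.0008
```

```bash
echo '[{"trans":[0, 0, 0.03], "aperture":1}, {"trans":[0, 0, 0.03], "aperture":1}, {"trans":[0, 0, 0.004], "aperture":1}, {"aperture":1}]' | python3 nudge.py; echo '[{"aperture":0.5}, {"aperture":0.4}, {"aperture":0.3}, {"aperture":0}, {"aperture":0}, {"aperture":0}, {"aperture":0}]' | python3 nudge.py 30;  echo '[{"aperture":0}, {"aperture":0}, {"aperture":0}]' | python3 nudge.py 110; python3 -c "
from h import *
go(.522,.133,.036,.165)"
```

```text
t: 4.0
eef_pos: [0.5228, 0.1336, 0.0384]
tool_rot: [-0.0, 0.997, 0.082, 0.0]
contact_force: [-0.3, -0.9, 0.3]
gripper_width: 0.999
grasp_force: 0.0
t: 4.7
eef_pos: [0.5225, 0.1333, 0.0379]
tool_rot: [-0.0, 0.997, 0.082, 0.0]
contact_force: [-1.3, -0.5, 5.6]
gripper_width: 0.277
grasp_force: 29.7
t: 5.0
eef_pos: [0.5226, 0.1333, 0.0381]
tool_rot: [0.0, 0.997, 0.082, 0.0]
contact_force: [-2.5, -0.2, 8.2]
gripper_width: 0.265
grasp_force: 106.8
t 5.0 pos [0.5226 0.1333 0.0381] yaw 0.165 tilt [ 0.001 -0.    -1.   ] F [-2.5 -0.2  8.2] grip 0.265
delta tool [-0.0007  0.0002  0.0021] turn -0.0
```

```bash
echo '[{"trans":[0, 0, -0.02], "aperture":0}, {"trans":[0, 0, -0.04], "aperture":0}, {"trans":[0, 0, -0.04], "aperture":0}, {"trans":[0, 0, -0.04], "aperture":0}, {"trans":[0, 0, -0.04], "aperture":0}, {"trans":[0, 0, -0.04], "aperture":0}, {"trans":[0, 0, -0.03], "aperture":0}, {"aperture":0}, {"aperture":0}]' | python3 nudge.py; python3 -c "
from h import *
go(.441,-.146,.29,.165)
im=bot.read_camera('scene')[90:310,160:340]; cv2.imwrite('pics/s3.png',cv2.resize(im,None,fx=2.7,fy=2.7,interpolation=cv2.INTER_CUBIC))"
```

```text
t: 5.9
eef_pos: [0.5219, 0.1328, 0.2869]
tool_rot: [0.0, 0.997, 0.082, -0.0]
contact_force: [-0.5, -0.7, -2.7]
gripper_width: 0.267
grasp_force: 107.8
t 5.9 pos [0.5219 0.1328 0.2869] yaw 0.1646 tilt [-0. -0. -1.] F [-0.5 -0.7 -2.7] grip 0.267
delta tool [-0.1255  0.2618 -0.003 ] turn -0.0004
```

View pics/s3.png

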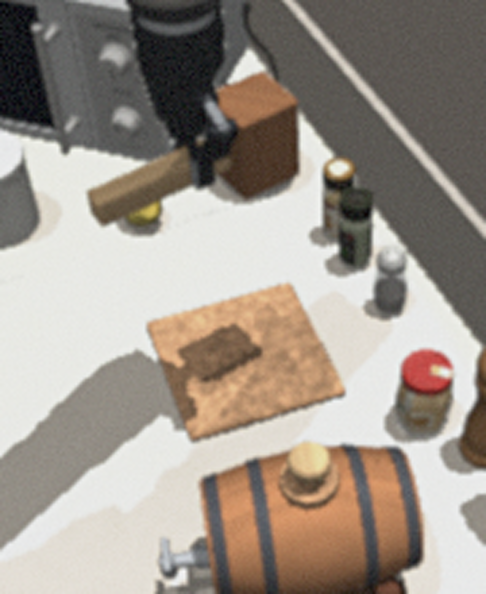

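The mallet (head at about (257,135) in the crop) hangs level and clear of the trivet. Next I'll carry it over the peg.

```bash
echo '[{"trans":[-0.007, 0.014, 0], "aperture":0}, {"trans":[-0.0125, 0.026, 0], "aperture":0}, {"trans":[-0.0125, 0.026, 0], "aperture":0}, {"trans":[-0.0125, 0.026, 0], "aperture":0}, {"trans":[-0.0125, 0.026, 0], "aperture":0}, {"trans":[-0.0125, 0.026, 0], "aperture":0}, {"trans":[-0.0125, 0.026, 0], "aperture":0}, {"trans":[-0.0125, 0.026, 0], "aperture":0}, {"trans":[-0.0125, 0.026, 0], "aperture":0}, {"trans":[-0.0125, 0.026, 0], "aperture":0}, {"trans":[-0.006, 0.014, 0], "aperture":0}, {"aperture":0}, {"aperture":0}]' | python3 nudge.py 120; python3 -c "
from h import *
go(.441,-.146,.215,.165)
s=bot.read_camera('scene'); t=bot.read_camera('top')
a=cv2.resize(s[150:330,200:340],None,fx=2.8,fy=2.8); b=cv2.resize(t[185:310,270:390],None,fx=3.3,fy=3.3); 
h=max(a.shape[0],b.shape[0]); c=np.zeros((h,a.shape[1]+b.shape[1],3),np.uint8); c[:a.shape[0],:a.shape[1]]=a; c[:b.shape[0],a.shape[1]:]=b
cv2.imwrite('pics/c4.png',c)"
```

```text
t: 7.25
eef_pos: [0.4407, -0.1454, 0.2858]
tool_rot: [-0.001, 0.997, 0.082, -0.001]
contact_force: [-0.2, 0.1, -3.0]
gripper_width: 0.263
grasp_force: 117.4
t 7.25 pos [ 0.4407 -0.1454  0.2858] yaw 0.1646 tilt [-0.003  0.001 -1.   ] F [-0.2  0.1 -3. ] grip 0.263
delta tool [0.0004 0.0008 0.0708] turn -0.0004
```

View pics/c4.png

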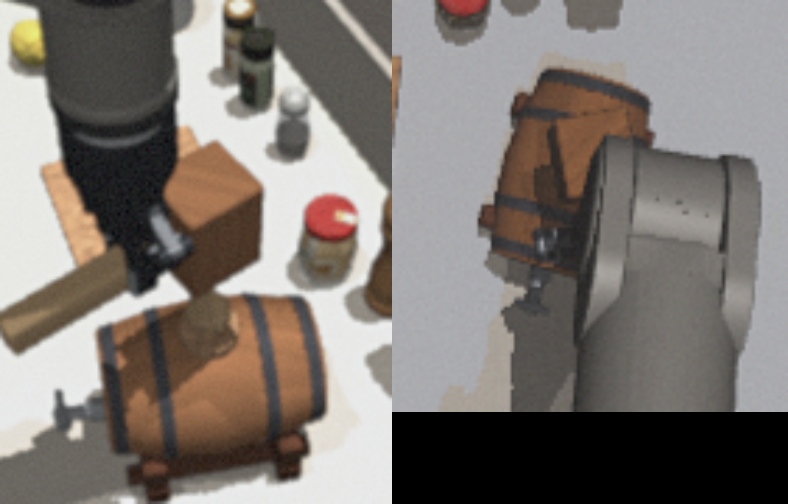

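The mallet head is over the peg: in the scene crop it is at (215,215) above the peg head at (208,320). The peg is in the mallet's shadow. I'll strike now.

```bash
echo '[{"trans":[0, 0, 0.01], "aperture":0}, {"trans":[0, 0, 0.02], "aperture":0}, {"trans":[0, 0, 0.015], "aperture":0}, {"trans":[0, 0, 0.012], "aperture":0}, {"trans":[0, 0, 0.012], "aperture":0}, {"trans":[0, 0, 0.011], "aperture":0}, {"aperture":0}]' | python3 nudge.py; python3 -c "
from h import *
go(.441,-.146,.205,.165)"
```

```text
t: 8.05
eef_pos: [0.4415, -0.1455, 0.2064]
tool_rot: [-0.0, 0.997, 0.083, -0.0]
contact_force: [0.6, -0.4, -2.7]
gripper_width: 0.26
grasp_force: 117.3
t 8.05 pos [ 0.4415 -0.1455  0.2064] yaw 0.1654 tilt [-0.  0. -1.] F [ 0.6 -0.4 -2.7] grip 0.26
delta tool [-0.0006  0.0004  0.0014] turn 0.0004
```

```bash
echo '[{"trans":[0, 0, 0.002], "aperture":0}, {"trans":[0, 0, 0.001], "aperture":0}, {"aperture":0}]' | python3 nudge.py; python3 -c "
from h import *
go(.441,-.146,.205,.165)
a=bot.read_camera('scene')[200:330,210:330]; cv2.imwrite('pics/s5.png',cv2.resize(a,None,fx=4.5,fy=4.5,interpolation=cv2.INTER_CUBIC))"
```

```text
t: 8.35
eef_pos: [0.4417, -0.1459, 0.2051]
tool_rot: [0.0, 0.997, 0.082, 0.0]
contact_force: [-3.2, 1.5, 3.5]
gripper_width: 0.263
grasp_force: 118.3
t 8.35 pos [ 0.4417 -0.1459  0.2051] yaw 0.1648 tilt [ 0.001 -0.    -1.   ] F [-3.2  1.5  3.5] grip 0.263
delta tool [-0.0007 -0.      0.0001] turn -0.0002
```

View pics/s5.png

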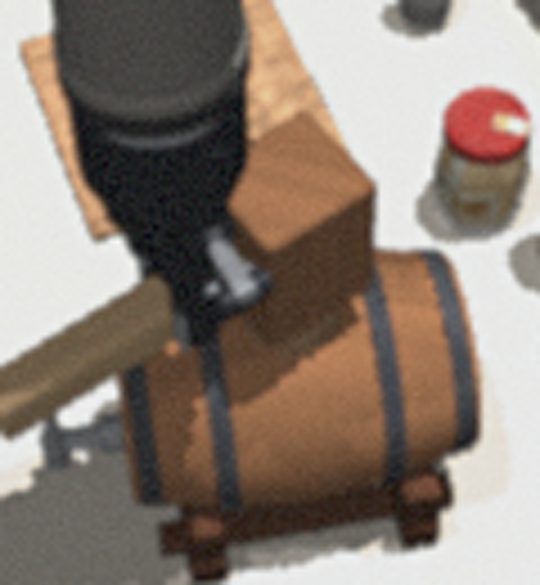

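The head sits low on the peg, with its lower edge at about (270,340) in the crop, and the force is rising. I'll press until it is firm.

```bash
echo '[{"trans":[0, 0, 0.002], "aperture":0}, {"aperture":0}, {"aperture":0}]' | python3 nudge.py; echo '[{"trans":[0, 0, 0.001], "aperture":0}, {"trans":[0, 0, 0.001], "aperture":0}, {"aperture":0}]' | python3 nudge.py
```

```text
t: 8.7
eef_pos: [0.4415, -0.146, 0.2045]
tool_rot: [0.0, 0.997, 0.082, 0.0]
contact_force: [-10.5, 2.6, 20.4]
gripper_width: 0.265
grasp_force: 120.8
t: 9.0
eef_pos: [0.4413, -0.1462, 0.204]
tool_rot: [0.001, 0.997, 0.082, 0.0]
contact_force: [-19.2, 3.4, 35.9]
gripper_width: 0.264
grasp_force: 123.5
```

The force climbs at constant height (z 0.204, 36 N), so the peg is home. I'll lift, go back and check.

```bash
echo '[{"trans":[0, 0, -0.004], "aperture":0}, {"trans":[0, 0, -0.02], "aperture":0}, {"trans":[0, 0, -0.03], "aperture":0}, {"trans":[0, 0, -0.03], "aperture":0}, {"aperture":0}]' | python3 nudge.py; echo '[{"trans":[0.007, -0.014, 0], "aperture":0}, {"trans":[0.0125, -0.026, 0], "aperture":0}, {"trans":[0.0125, -0.026, 0], "aperture":0}, {"trans":[0.0125, -0.026, 0], "aperture":0}, {"trans":[0.0125, -0.026, 0], "aperture":0}, {"trans":[0.0125, -0.026, 0], "aperture":0}, {"trans":[0.0125, -0.026, 0], "aperture":0}, {"trans":[0.0125, -0.026, 0], "aperture":0}, {"trans":[0.0125, -0.026, 0], "aperture":0}, {"trans":[0.0125, -0.026, 0], "aperture":0}, {"trans":[0.006, -0.014, 0], "aperture":0}, {"aperture":0}, {"aperture":0}]' | python3 nudge.py; python3 -c "
from h import *
go(.512,.130,.038,.165)
a=bot.read_camera('scene')[90:310,160:340]; cv2.imwrite('pics/s6.png',cv2.resize(a,None,fx=2.7,fy=2.7,interpolation=cv2.INTER_CUBIC))"
```

```text
t: 9.5
eef_pos: [0.444, -0.1465, 0.2882]
tool_rot: [0.001, 0.997, 0.082, 0.004]
contact_force: [1.3, -0.6, -1.8]
gripper_width: 0.261
grasp_force: 117.7
t: 10.8
eef_pos: [0.5219, 0.1325, 0.2832]
tool_rot: [0.0, 0.997, 0.082, -0.001]
contact_force: [0.2, 0.1, -1.5]
gripper_width: 0.265
grasp_force: 117.4
t 10.8 pos [0.5219 0.1325 0.2832] yaw 0.1649 tilt [-0.002 -0.001 -1.   ] F [ 0.2  0.1 -1.5] grip 0.265
delta tool [-0.0098  0.0008  0.2452] turn -0.0001
```

View pics/s6.png

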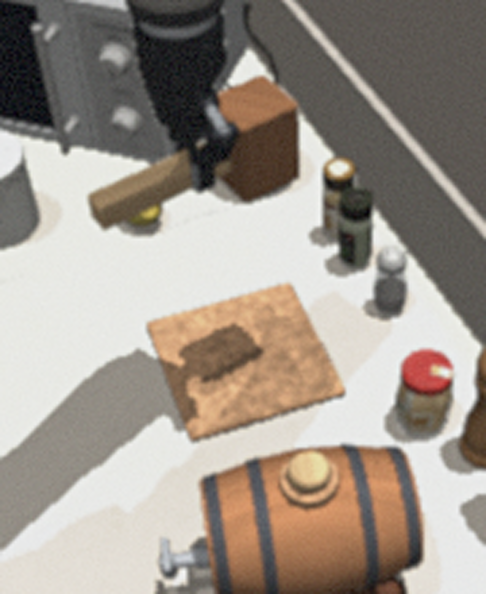

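The peg head at (310,472) in the crop now sits on the bung, and the mallet is still level. I'll set it down about 1 cm nearer the trivet's middle.

```bash
echo '[{"trans":[-0.01, 0, 0.02], "aperture":0}, {"trans":[0, 0, 0.04], "aperture":0}, {"trans":[0, 0, 0.04], "aperture":0}, {"trans":[0, 0, 0.04], "aperture":0}, {"trans":[0, 0, 0.04], "aperture":0}, {"trans":[0, 0, 0.03], "aperture":0}, {"trans":[0, 0, 0.02], "aperture":0}, {"trans":[0, 0, 0.008], "aperture":0}, {"trans":[0, 0, 0.005], "aperture":0}, {"aperture":0}, {"aperture":0}]' | python3 nudge.py; python3 -c "
from h import *
go(.512,.130,.038,.165)"
```

```text
t: 11.95
eef_pos: [0.5133, 0.1315, 0.0424]
tool_rot: [-0.0, 0.997, 0.082, 0.001]
contact_force: [0.3, 0.4, -2.1]
gripper_width: 0.265
grasp_force: 117.6
t 11.95 pos [0.5133 0.1315 0.0424] yaw 0.1644 tilt [ 0.002  0.    -1.   ] F [ 0.3  0.4 -2.1] grip 0.265
delta tool [-0.0015  0.0013  0.0044] turn -0.0006
```

```bash
echo '[{"trans":[0, 0, 0.002], "aperture":0}, {"trans":[0, 0, 0.002], "aperture":0}, {"trans":[0, 0, 0.001], "aperture":0}, {"aperture":0}, {"aperture":0}]' | python3 nudge.py 60
```

```text
t: 12.45
eef_pos: [0.5128, 0.1316, 0.038]
tool_rot: [0.0, 0.997, 0.082, 0.001]
contact_force: [-6.3, -2.6, 15.9]
gripper_width: 0.262
grasp_force: 120.1
```

```bash
echo '[{"trans":[0, 0, -0.001], "aperture":0}, {"aperture":0}, {"aperture":0}]' | python3 nudge.py 20; echo '[{"aperture":0.3}, {"aperture":0.4}, {"aperture":0.6}, {"aperture":0.8}, {"aperture":1}, {"aperture":1}, {"aperture":1}]' | python3 nudge.py 20;echo '[{"trans":[0, 0, -0.01], "aperture":1}, {"trans":[0, 0, -0.03], "aperture":1}, {"trans":[0, 0, -0.04], "aperture":1}, {"trans":[0, 0, -0.04], "aperture":1}, {"trans":[0, 0, -0.04], "aperture":1}, {"trans":[0, 0, -0.04], "aperture":1}, {"aperture":1}, {"aperture":1}]' | python3 nudge.py; python3 -c "
from h import *
a=bot.read_camera('scene')[90:310,160:340]; cv2.imwrite('pics/s7.png',cv2.resize(a,None,fx=2.7,fy=2.7,interpolation=cv2.INTER_CUBIC))"
```

```text
t: 12.75
eef_pos: [0.5129, 0.1316, 0.0382]
tool_rot: [0.0, 0.997, 0.082, 0.001]
contact_force: [-3.5, -1.7, 8.2]
gripper_width: 0.26
grasp_force: 118.8
t: 13.45
eef_pos: [0.5124, 0.1315, 0.0373]
tool_rot: [-0.0, 0.997, 0.082, -0.0]
contact_force: [0.8, -0.6, 1.3]
gripper_width: 1.002
grasp_force: 0.0
t: 14.25
eef_pos: [0.5128, 0.1316, 0.2387]
tool_rot: [-0.0, 0.997, 0.082, 0.001]
contact_force: [-0.3, 0.2, 0.3]
gripper_width: 1.0
grasp_force: 0.0
```

View pics/s7.png

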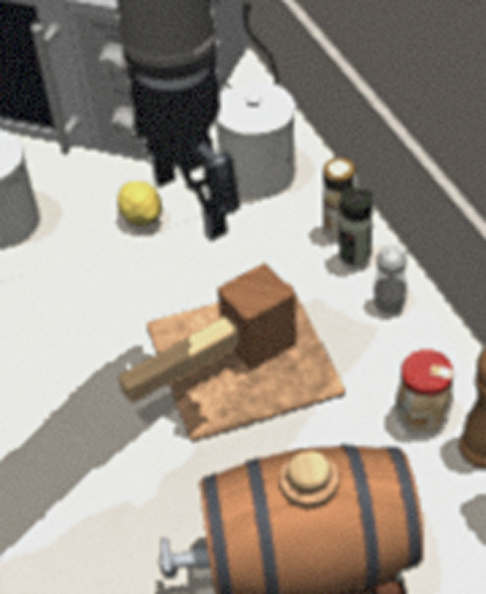

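The mallet stands upright on the trivet (head at (258,315) in the crop), the peg is home at (310,472), and the gripper is clear.

```bash
python3 -c "
from station import bot
print(bot.hand_in())"
```

```text
the job is handed in; nothing more can be done
None
```

I knocked the peg home onto the bung with the mallet, stood the mallet back upright on the trivet and let go, then handed the job in at about 14 s; the hand-in gave no verdict, and I didn't measure the peg's speed under the blow (commanded at 0.11–0.12 m/s).

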